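# Take the filter cassette out of the dust extractor and hold it up

## Task

Change of filter on the bench-top dust extractor: first turn the black latch on its deck a quarter turn until the latch's steel lobe faces the raised mark and leave it there, then pinch the cassette's two side catches together with the fingers and lift the cassette straight up out of its well. Finish while still holding it by the squeezed catches, still and upright, with its underside at least 5 cm above the housing's top, ready for the bag; do not let go or set it down, and leave the cup, carton and jar where they stand.

Things in the scene. Friction and masses are not known exactly. Their poses are not given: they have to be found in the camera images.
- extractor: Low white housing, fixed to the worktop, 250 (x) x 160 (y) x 60 mm high, a short grey hose stub on its +x end. Origin: centre of its underside, z up. In its frame the latch's axis is at x = -60 mm, y = 0; the middle of the cassette's well at x = +45 mm, y = 0 (opening 93 x 58 mm, its floor 15 mm above the worktop).
- mark (a point): Raised dark mark on the deck, a rib 24 mm long, 9 mm wide and 3 mm high that points at the latch's axis, 62 mm from that axis towards the housing's +y. The point is the top of the rib's middle.
- latch (a joint): Angle of the turn-latch about its upright axis (rad), growing anticlockwise from above. 0: lobe along the housing's +x, over the cassette's tongue, so the cassette cannot be lifted; 1.571: lobe faces the mark. Starts between 0.1 and 0.5, range -0.3 to 2.1, stays where it is left (friction 0.05 N m).
- latch_grip (a point): Middle of the latch's black grip bar, on the turning axis, 42 mm above the deck. The bar is 40 mm long, 14 mm thick, 30 mm high (26 to 56 mm above the deck), in line with the lobe; the x axis here runs along it towards the lobe's tip. Under the bar, 11 to 17 mm above the deck, is the flat steel lobe, 14 mm wide.
- latch_tip (a point): Tip of the latch's steel lobe, 46 mm from the axis, at the lobe's top, 17 mm above the deck.
- cassette_grip (a point): Grey filter cassette, 90 (x) x 55 (y) x 94 mm high, about 0.25 kg. Point: midway between its two catch pads at their mid-height, 78 mm above its underside, 16 mm below its top; while seated 33 mm above the deck. Above the deck it is 36 mm wide; the lower 45 mm sits in the well. A flat tongue, 24 mm, sticks out at its -x end on the deck. Axes as the housing's while seated.
- catch_left (a joint): Aluminium catch on the cassette's +y side: how far it is pressed in, 0 free to 0.007 m at its stop, sprung outwards (3 to 8 N). Its upright pad is 32 mm long (x), 30 mm high, level with point cassette_grip; 64 mm over both pads when free, 50 mm when both are at their stops. Its nose hooks under the deck until pressed in by 4.5 mm.
- catch_right (a joint): The same catch on the cassette's -y side.
- cup_mid (a point): Bystander: white plastic cup, 70 mm wide, 85 mm high; the point is its middle.
- carton_mid (a point): Bystander: small cardboard carton, 110 x 70 x 60 mm high; the point is its middle.
- jar_mid (a point): Bystander: amber jar with steel cap, 52 mm wide, 70 mm high; the point is its middle.

How it is judged:
By the outcome, as a careful person would: the job done as asked, in the order asked, and still so for the second after the job is handed in, while the arm keeps its last pose, push and grip.
It also fails if it takes over 48 s, if anything falls off the work surface, if the arm or the gripper's body presses on something with over 40 N, if the wrist force passes 120 N, or if a joint passes its speed limit or range.

## Robot

A 6-joint arm with a two-finger parallel gripper is mounted at the origin on the work surface. World frame = base frame: x ahead of the robot, y to its left, z up, the work surface at z = 0. Lengths are in mm, angles in rad, forces in N, time in s.
With the tool pointing down it reaches from about 325 to 775 mm from the base axis. Payload 5.5 kg.
Tool frame: the origin (TCP) lies at the centre of the arm's flange, where the gripper is bolted on; the fingertips stand 173 mm ahead of it and the grasp point (between the pads) lies 155 mm ahead of it; z points along the fingers, y is the direction in which the jaws open and shut (so a half turn about z gives the same grasp; the last joint's range is limited). The gripper opens to 85 mm and grips with 20 to 120 N. Pads are 22 mm wide; open, the fingers measure 114 mm over their backs; the gripper's body (76 mm by 85 mm) begins 54 mm behind the grasp point. The pads swing forward as they close: fully open they stand 13 mm farther back than shut.
Start: joints at [1.255, 0.091, 1.231, -0, 1.82, -0.057], TCP at [153.557, 580.033, 404.675] pointing down, gripper open.
Joint ranges: [-2.87, 2.87], [-0.86, 2.18], [0.17, 2.46], [-1.51, 4.65], [0.06, 2.69], [-2.65, 2.65]. Speed limits (rad/s): [2.57, 2.57, 3.01, 3.14, 3.14, 3.14].

## Interface

Orientations are given as [roll, pitch, yaw] about the fixed x, y, z axes, in that order (R = Rz(yaw) Ry(pitch) Rx(roll)).
In Python, from rig import * gives the robot as it stands.
- The arm moves only by the tool servo_tool, never from a script. Its argument "steps" is a list of rows, each a list of 7 numbers: the shift along the world's x, y, z in mm, then the turn, a rotation vector about the world's x, y, z in rad, then the closure, from -1 (fully open) to 1 (shut), so that 0 is half open. In form: [[tx, ty, tz, wx, wy, wz, gripper], ...]. A call has 1 to 10 rows; each row is the pose to reach, as a shift and turn from the pose measured when the call began; what a row does not reach only later rows make up. A row lasts 1/8 s, in which the tool goes at most 62.5 mm and 10.7 degrees, less where a joint would pass 70% of its speed; a pose out of reach is approached as far as the arm can. A call with a gripper value outside its range is refused whole. The fingers move at their own pace and stop on an object; "newtons" is the grip in N (left out, the last holds). Time passes only in rows, so rows that repeat a pose let the fingers close. It gives the time, the measured TCP pose, the force and the opening at its end, in the units of the state.
- get_state(): the state, without advancing time (a new reading comes with each control period).
- snapshot(name): name is "scene" or "top" or "wrist"; returns a dict with "image" (400x640x3 uint8, red, green, blue), "fx", "fy", "cx", "cy" (pixels), "extrinsics" (4x4, takes a point from world to camera coordinates). Camera axes: x right, y up, looking along -z (the intrinsics and any distortion apply to the point x, -y, -z); pixel columns grow to the right and rows downward; lengths in mm; the calibration is good to about 2 mm. The wrist camera is an equidistant fisheye: a pixel r from the principal point sees the ray r / f radians off the axis. A picture is of the moment at which its call begins. There is no depth.
- finish_job(): hands the job in, once; it reports no verdict.
Trained networks look in the newest picture that a camera, given by its name, has taken for a name from the list of things; names that differ only in an ending like _2 or _b are one class to them, and where a whole thing is asked for, a point or a joint stands for the part that bears it (a point fixed in the world has none). Each returns a list of dicts, best first, with "p" (0 to 1); they miss things now and then, are a little off and sometimes report something else, mostly with a low value. They report only what shows in the picture. A call takes as long as a camera call.
- silhouettes(camera, thing): "pixels" (400x640 bool, what is visible of it) and "centre" ([column, row] in pixels, amid what is visible of it).
The state is a dict: "time": time; "joint_positions": joint angles; "joint_velocities": joint speeds; "tau": joint torques, N m; "ee_pos": TCP position; "tool_rot": TCP orientation; "contact_force": force on the tool from outside, world axes, zero at the start; "moment": the same for the moment, N m; "width": opening from 0.0 (shut) to 1.0 (fully open).
Only numpy, scipy, OpenCV 4.12 (cv2) and the standard library are available. Lean on these libraries where they do the work, as an engineer would, in place of code of your own. Each camera call takes 0.05 s, during which the arm holds its last target. There are 200 camera calls.

## Working session

There is one attempt and no reset: what is moved stays moved. The work goes in short steps, Python scripts to look and compute and a tool call to move; the robot and the scene stay as the last step left them, time stands still between calls to the robot, and variables do not carry over. Pictures are saved under pics/ and viewed, about 8 in all and at most 12, crops included, and the job is handed in when it is done.

Besides the shell and the picture viewer there is one more tool, called after "Call:" by a JSON object that holds its "api" and its "payload". servo_tool: Moves the arm, as the interface text tells. Its arguments: {"type":"object","properties":{"steps":{"type":"array"},"newtons":{"type":"number"}},"required":["steps"]}

```bash
mkdir -p pics; ls; cat > h.py <<'E'
from rig import *
import numpy as np, cv2
def ray(s,px):
    E=np.array(s["extrinsics"]);R=E[:3,:3];c=-R.T@E[:3,3]
    u=(px[0]-s["cx"])/s["fx"];v=(px[1]-s["cy"])/s["fy"]
    d=np.array([u,-v,-1.]) ;return c,R.T@d
def atz(s,px,z):
    c,d=ray(s,px);return c+d*(z-c[2])/d[2]
def proj(s,P,fish=False):
    E=np.array(s["extrinsics"]);p=E[:3,:3]@np.array(P)+E[:3,3];x,y,z=p[0],-p[1],-p[2]
    if fish:
        r=np.hypot(x,y);t=np.arctan2(r,z);k=t/max(r,1e-9);return [s["cx"]+s["fx"]*x*k,s["cy"]+s["fy"]*y*k]
    return [s["cx"]+s["fx"]*x/z,s["cy"]+s["fy"]*y/z]
def save(s,n): cv2.imwrite(f"pics/{n}.png",cv2.cvtColor(s["image"],cv2.COLOR_RGB2BGR))
E
python3 - <<'E'
from h import *
np.set_printoptions(precision=1,suppress=True)
for n in ["top","scene"]:
    s=snapshot(n);save(s,n+"0");print(n,s["fx"],s["cx"],s["cy"],np.array(s["extrinsics"]))
    for t in ["extractor","mark","latch_grip","latch_tip","cassette_grip","catch_left","cup_mid","carton_mid","jar_mid"]:
        for r in silhouettes(n,t)[:2]:
            print(t,round(r["p"],2),r["centre"],r["pixels"].sum(),atz(s,r["centre"],60))
            if t=="extractor" and r["p"]>.5:
                m=r["pixels"].astype(np.uint8);print(cv2.minAreaRect(cv2.findNonZero(m)))
print(get_state())
E
```

```text
pics
top 460.75902340704465 324.51845448751396 203.2011009832749 [[   0.    -1.     0.    62.5]
 [   1.     0.     0.2 -611.6]
 [  -0.2    0.     1.  -939.3]
 [   0.     0.     0.     1. ]]
extractor 0.92 [303.5, 235.3] 7874 [539.2 118.2  60. ]
((311.9713134765625, 217.30255126953125), (77.81348419189453, 139.5854034423828), 28.610458374023438)
mark 0.93 [300.3, 233.1] 7952 [543.7 125.1  60. ]
latch_grip 0.7 [295.1, 244.7] 268 [519.1 135.3  60. ]
cassette_grip 0.9 [318.2, 210.9] 1440 [591.9  88.3  60. ]
catch_left 0.43 [304.1, 200.1] 120 [614.6 118.9  60. ]
cup_mid 0.92 [244.9, 159.2] 967 [701.5 249.2  60. ]
cup_mid 0.72 [296.3, 248.4] 292 [511.4 132.6  60. ]
carton_mid 0.6 [381.4, 277.7] 1916 [454.1 -46.1  60. ]
jar_mid 0.73 [226.8, 216.2] 568 [576.3 281.3  60. ]
scene 454.6404278126673 310.6088460417271 200.61440371071794 [[   -0.1     1.      0.    -11.9]
 [   -0.7    -0.1     0.7   366.3]
 [    0.7     0.1     0.7 -1474.4]
 [    0.      0.      0.      1. ]]
extractor 0.57 [321.2, 211.7] 6605 [607.7 119.5  60. ]
((313.91162109375, 209.82044982910156), (79.01216888427734, 129.03585815429688), 41.987213134765625)
mark 0.81 [321.3, 210.9] 6334 [605.2 119.4  60. ]
latch_grip 0.79 [333.3, 173.3] 275 [477.1 132.5  60. ]
latch_tip 0.66 [331.4, 177.9] 286 [494.2 129.8  60. ]
cassette_grip 0.82 [307.4, 201.2] 1276 [579.7  85.   60. ]
catch_left 0.68 [320.4, 203.0] 181 [581.2 114.4  60. ]
cup_mid 0.9 [377.8, 254.2] 1414 [708.9 245.6  60. ]
cup_mid 0.66 [333.8, 173.3] 263 [477.  133.7  60. ]
carton_mid 0.88 [260.5, 168.3] 1545 [484.1 -42.8  60. ]
{'time': 1.0, 'joint_positions': array([ 1.3,  0.1,  1.2, -0. ,  1.8, -0.1]), 'joint_velocities': array([ 0., -0.,  0., -0.,  0.,  0.]), 'tau': array([ -0. , -45.8, -41.8,  -0. ,   0. ,  -0. ]), 'ee_pos': array([153.6, 580. , 404.7]), 'tool_rot': array([-3.1,  0. ,  2.9]), 'contact_force': array([-0.3, -0. , -0.5]), 'moment': array([ 0. , -0.1, -0. ]), 'width': 0.9988985540381755}
```

```bash
python3 - <<'E'
from h import *
a=cv2.imread("pics/top0.png")[130:330,200:460]
b=cv2.imread("pics/scene0.png")[130:330,200:460]
cv2.imwrite("pics/topc.png",cv2.resize(a,(780,600),interpolation=cv2.INTER_CUBIC))
cv2.imwrite("pics/scenec.png",cv2.resize(b,(780,600),interpolation=cv2.INTER_CUBIC))
E
```

```text
(no output)
```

View pics/topc.png

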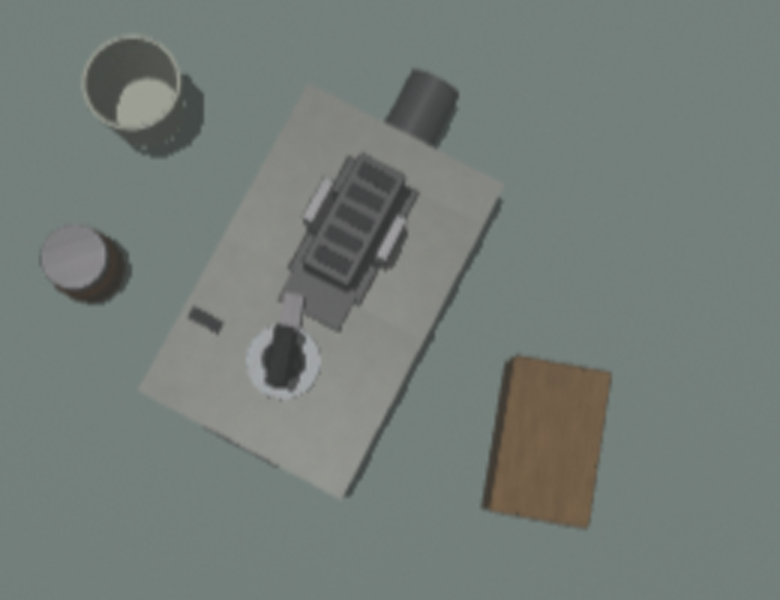

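View pics/scenec.png

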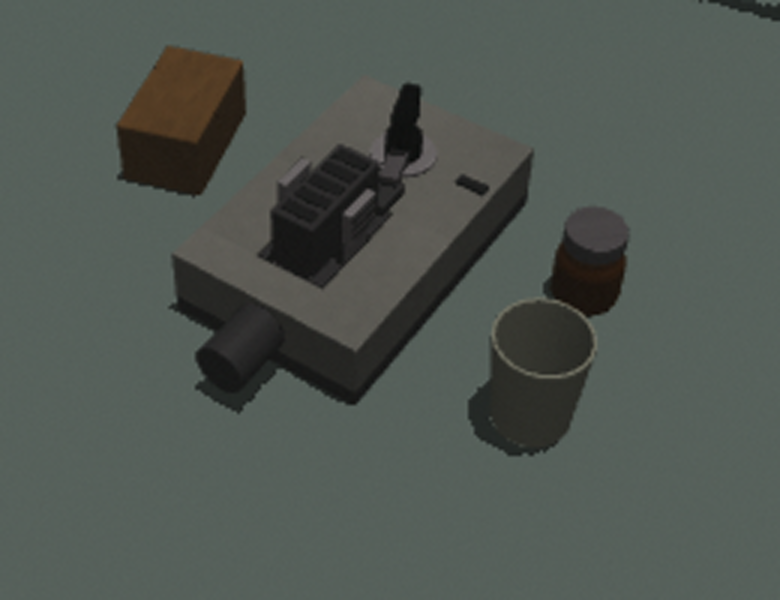

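The top crop shows the housing corners at (310,85), (505,185), (345,498) and (140,390), the mark at (205,320), the latch at (283,360) and the cassette at (355,220). The scene crop agrees: the hose end is far in +x, and the jar and cup stand on the +y side.

```bash
python3 - <<'E'
from h import *
np.set_printoptions(precision=1,suppress=True)
mod=np.array([[125,80],[125,-80],[-125,-80],[-125,80.]])
for n,c in [("top",[(310,85),(505,185),(345,498),(140,390)]),("scene",[(355,350),(175,255),(365,78),(532,150)])]:
    s=snapshot(n)
    f=lambda p,z:atz(s,(200+p[0]/3,130+p[1]/3),z)[:2]
    P=np.array([f(p,60) for p in c]);C=P.mean(0)
    A=(mod[:,0]+1j*mod[:,1]);B=(P-C)@[1,1j];a=np.angle((A.conj()*B).sum())
    R=np.array([[np.cos(a),-np.sin(a)],[np.sin(a),np.cos(a)]])
    print(n,"C",C,"yaw",a,"resid",(P-C-mod@R.T).tolist())
    print("latch",C+R@[-60,0],"cas",C+R@[45,0],"mark",C+R@[-60,62])
    if n=="top":
        print("mark meas",f((205,320),63),"grip top mid",f((285,355),110),"tip",f((293,302),77),"cass top mid",f((357,218),109))
        t=f((292,300),77)-(C+R@[-60,0]);print("lobe ang",np.arctan2(t[1],t[0])-a,np.hypot(*t))
    else: print("mark",f((472,184),63))
E
```

```text
top C [560.5 107.7] yaw -0.462722685596848 resid [[-1.501799776508733, -0.48336499323498927], [-0.558895311884072, 1.2101408603931958], [1.281946467968055, -0.7040886156970991], [0.7787486204246363, -0.022687251461107394]]
latch [506.9 134.5] cas [600.8  87.6] mark [534.5 190. ]
mark meas [534.5 191.7] grip top mid [507.7 133.1] tip [546.8 130.1] cass top mid [601.1  87.3]
lobe ang 0.3749952012004238 41.52071434793141
scene C [561.4 111.6] yaw -0.466148173147096 resid [[-2.6202594438805136, -1.1869713901104273], [-0.18899753074417447, 2.1636940263362305], [2.4625319359300875, 0.9988987933463687], [0.34672503869494165, -1.9756214295721577]]
latch [507.8 138.5] cas [601.6  91.3] mark [535.7 193.9]
mark [534.8 193.3]
```

Call:
{"api": "servo_tool", "payload": {"steps": [[354,-444,-60,0,0,0.15,0],[354,-444,-60,0,0,0.15,0],[354,-444,-60,0,0,0.15,0],[354,-444,-60,0,0,0.15,0],[354,-444,-60,0,0,0.15,0],[354,-444,-60,0,0,0.15,0],[354,-444,-60,0,0,0.15,0],[354,-444,-60,0,0,0.15,0],[354,-444,-60,0,0,0.15,0],[354,-444,-60,0,0,0.15,0]], "newtons": 30}}

```text
time: 2.35
ee_pos: [509.1, 132.9, 343.7]
tool_rot: [-3.14, -0.001, 3.028]
contact_force: [0.1, 0.4, 1.1]
width: 0.501
```

Call:
{"api": "servo_tool", "payload": {"steps": [[0,0,0,0,0,0,0]]}}

```text
time: 2.48
ee_pos: [509.2, 132.7, 343.5]
tool_rot: [-3.141, -0.002, 3.026]
contact_force: [-0.2, 0.5, 0.2]
width: 0.501
```

```bash
python3 - <<'E'
from h import *
np.set_printoptions(precision=3,suppress=True)
st=get_state();print(st["time"],st["ee_pos"],st["tool_rot"],st["joint_positions"],st["width"])
s=snapshot("wrist");save(s,"w0");print(s["fx"],s["cx"],s["cy"],np.array(s["extrinsics"]))
for t in ["latch_grip","latch_tip","mark","cassette_grip"]:
    for r in silhouettes("wrist",t)[:1]: print(t,r["p"],r["centre"])
a=-0.464;L=np.array([507.3,135.5]);R=np.array([[np.cos(a),-np.sin(a)],[np.sin(a),np.cos(a)]])
im=cv2.cvtColor(s["image"],cv2.COLOR_RGB2BGR)
def dot(xy,z,c):
    p=proj(s,[*xy,z],True);print(xy,z,np.round(p,1));cv2.circle(im,(int(p[0]),int(p[1])),2,c,-1)
dot(L,116,(0,0,255));dot(L+R@[0,62],63,(0,255,0));dot(L+R@[105,0],109,(255,0,0))
w=a+.38;dot(L+46*np.array([np.cos(w),np.sin(w)]),77,(0,255,255))
cv2.imwrite("pics/w0.png",im)
E
```

```text
2.475 [509.175 132.679 343.549] [-3.141 -0.002  3.026] [ 0.19  -0.111  1.539 -0.     1.715 -1.265] 0.5005291291092775
309.70691628693146 317.5243704511435 200.0243086505558 [[   0.115    0.993   -0.002 -190.378]
 [  -0.96     0.11    -0.257  490.561]
 [  -0.255    0.031    0.966 -194.524]
 [   0.       0.       0.       1.   ]]
latch_grip 0.82 [324.1, 212.2]
latch_tip 0.67 [326.3, 212.6]
mark 0.69 [323.4, 194.8]
cassette_grip 0.73 [297.9, 281.1]
[507.3 135.5] 116 [320.8 216.9]
[535.047 190.945] 63 [387.2 221. ]
[601.198  88.509] 109 [276.8 327. ]
[553.138 131.641] 77 [321.9 254.5]
```

View pics/w0.png

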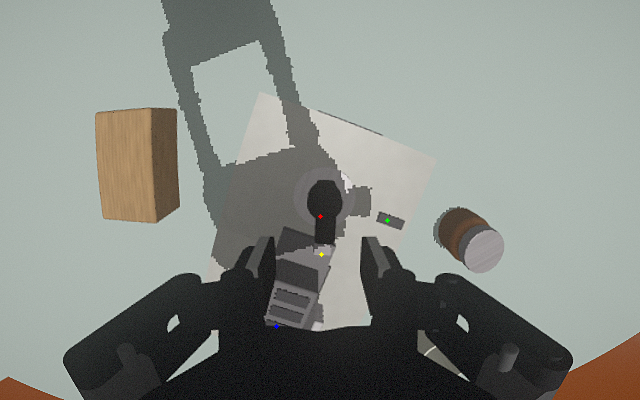

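The wrist view confirms the latch bar near (325,213), along the approach yaw. The mark is at (390,220), against a predicted (387,221), so everything sits about 2–3 mm further in +y. I'm descending onto the bar.

Call:
{"api": "servo_tool", "payload": {"steps": [[-1.7,5,-50,0,0,0.04,0],[-1.7,5,-86,0,0,0.04,0],[-1.7,5,-86,0,0,0.04,0],[-1.7,5,-86,0,0,0.04,0]], "newtons": 30}}

```text
time: 3.22
ee_pos: [507.0, 139.7, 260.0]
tool_rot: [-3.141, 0.002, 3.071]
contact_force: [-0.5, 0.8, 0.9]
width: 0.496
```

Call:
{"api": "servo_tool", "payload": {"steps": [[0,0,0,0,0,0,0.7],[0,0,0,0,0,0,1],[0,0,0,0,0,0,1],[0,0,0,0,0,0,1],[0,0,0,0,0,0,1]], "newtons": 30}}

```text
time: 3.85
ee_pos: [507.7, 138.5, 263.0]
tool_rot: [-3.14, 0.007, 3.069]
contact_force: [0.9, -6.6, 5.1]
width: 0.156
```

Call:
{"api": "servo_tool", "payload": {"steps": [[0,-0.7,0,0,0,0.13,1],[0,-0.7,0,0,0,0.27,1],[0,-0.7,0,0,0,0.41,1],[0,-0.7,0,0,0,0.55,1],[0,-0.7,0,0,0,0.69,1],[0,-0.7,0,0,0,0.83,1],[0,-0.7,0,0,0,0.97,1],[0,-0.7,0,0,0,1.1,1],[0,-0.7,0,0,0,1.18,1],[0,-0.7,0,0,0,1.18,1]]}}

```text
time: 5.1
ee_pos: [507.8, 137.4, 263.1]
tool_rot: [-3.139, 0.006, -2.035]
contact_force: [-0.2, -2.6, -4.1]
width: 0.154
```

Call:
{"api": "servo_tool", "payload": {"steps": [[0,0,0,0,0,0,1]]}}

```text
time: 5.22
ee_pos: [507.8, 137.4, 263.1]
tool_rot: [-3.139, 0.006, -2.037]
contact_force: [0.6, -0.4, -4.5]
width: 0.158
```

```bash
python3 - <<'E'
from h import *
np.set_printoptions(precision=3,suppress=True)
st=get_state();print(st)
s=snapshot("wrist");save(s,"w1")
E
```

```text
{'time': 5.225, 'joint_positions': array([ 0.199, -0.092,  1.665,  0.003,  1.564, -2.477]), 'joint_velocities': array([-0.003,  0.   , -0.002,  0.002,  0.   ,  0.001]), 'tau': array([  0.249, -39.692, -43.682,   0.078,   0.029,   0.027]), 'ee_pos': array([507.823, 137.413, 263.133]), 'tool_rot': array([-3.139,  0.006, -2.037]), 'contact_force': array([ 0.592, -0.411, -4.526]), 'moment': array([-0.008,  0.064,  0.05 ]), 'width': 0.15796244876213017}
```

View pics/w1.png

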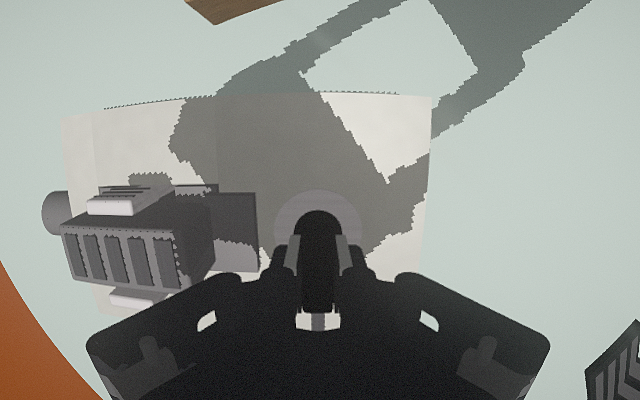

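The bar is aligned between the pads with the lobe tip ahead at (318,320), and the tool yaw puts the latch at about 1.57. I'll release, rise and check.

Call:
{"api": "servo_tool", "payload": {"steps": [[0,0,0,0,0,0,0.3],[0,0,0,0,0,0,0],[0,0,0,0,0,0,0],[0,0,50,0,0,0,0],[0,0,110,0,0,0,0],[-20,70,130,0,0,0,-0.5],[-60,130,130,0,0,0,-1],[-60,130,130,0,0,0,-1],[-60,130,130,0,0,0,-1]]}}

```text
time: 6.4
ee_pos: [447.0, 268.7, 393.6]
tool_rot: [-3.139, 0.007, -2.034]
contact_force: [0.5, -0.4, -0.2]
width: 0.998
```

```bash
python3 - <<'E'
from h import *
np.set_printoptions(precision=3,suppress=True)
st=get_state();print(st["time"],st["ee_pos"],st["tool_rot"],st["contact_force"],st["width"])
ims=[]
for n in ["top","scene"]:
    s=snapshot(n);im=s["image"][160:260,250:350]
    ims.append(cv2.resize(im,(400,400),interpolation=cv2.INTER_CUBIC))
cv2.imwrite("pics/chk.png",cv2.cvtColor(np.hstack(ims),cv2.COLOR_RGB2BGR))
E
```

```text
6.4 [446.97  268.69  393.601] [-3.139  0.007 -2.034] [ 0.5   -0.352 -0.242] 0.9976176194917111
```

View pics/chk.png

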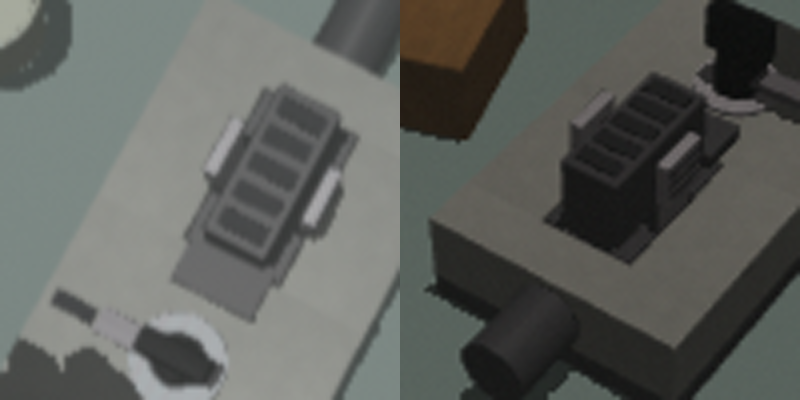

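The lobe now points straight at the mark (left crop: lobe at (110,322), rib at (72,303)), and the tongue is clear of it. Next I'll move over the cassette, turning the jaws to the housing's y.

Call:
{"api": "servo_tool", "payload": {"steps": [[60,-60,0,0,0,-0.17,-1],[120,-120,0,0,0,-0.35,-1],[154.5,-178.7,0,0,0,-0.52,-1],[154.5,-178.7,0,0,0,-0.7,-1],[154.5,-178.7,0,0,0,-0.87,-1],[154.5,-178.7,0,0,0,-1.05,-1],[154.5,-178.7,0,0,0,-1.22,-1],[154.5,-178.7,-10,0,0,-1.4,-1],[154.5,-178.7,-30,0,0,-1.571,-1],[154.5,-178.7,-50,0,0,-1.571,-1]], "newtons": 40}}

```text
time: 7.75
ee_pos: [602.7, 87.0, 342.3]
tool_rot: [-3.139, 0.006, 2.675]
contact_force: [0.0, 0.5, -0.3]
width: 0.998
```

```bash
python3 - <<'E'
from h import *
np.set_printoptions(precision=3,suppress=True)
st=get_state();print(st["time"],st["ee_pos"],st["tool_rot"],st["joint_positions"],st["width"])
s=snapshot("wrist");im=cv2.cvtColor(s["image"],cv2.COLOR_RGB2BGR)
a=-0.464;C=np.array([601.6,90.4]);R=np.array([[np.cos(a),-np.sin(a)],[np.sin(a),np.cos(a)]])
for q,z in [((-39,18),109),((-39,-18),109),((-16,32),108),((16,32),108),((-16,-32),108),((16,-32),108),((-105,62),63),((-69,0),62)]:
    p=proj(s,[*(C+R@q),z],True);cv2.circle(im,(round(p[0]),round(p[1])),2,(0,0,255),-1)
cv2.imwrite("pics/w2.png",im)
E
```

```text
7.75 [602.741  87.021 342.265] [-3.139  0.006  2.675] [ 0.089  0.11   1.321 -0.006  1.707 -1.016] 0.9984049852530482
```

View pics/w2.png

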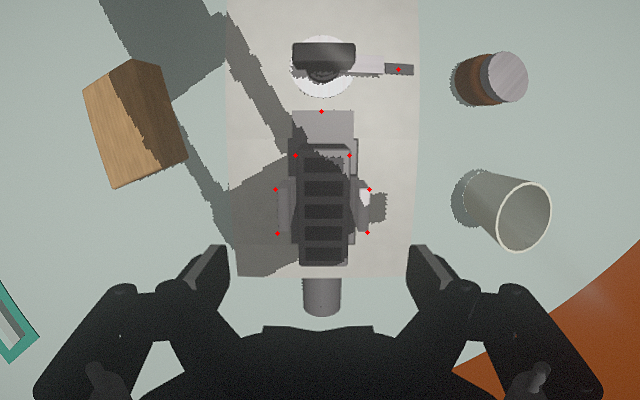

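The predicted dots fall on the catch pads' outer edges (277/369, rows 189–233) and on the mark, so the estimate holds to about 1–2 mm. Descending.

Call:
{"api": "servo_tool", "payload": {"steps": [[-1,3.3,-45,0,0,0.003,-1],[-1,3.3,-80,0,0,0.003,-1],[-1,3.3,-99,0,0,0.003,-1],[-1,3.3,-99,0,0,0.003,-1],[-1,3.3,-99,0,0,0.003,-1]], "newtons": 40}}

```text
time: 8.43
ee_pos: [602.0, 90.4, 241.5]
tool_rot: [-3.138, 0.004, 2.681]
contact_force: [0.5, -0.2, 0.4]
width: 1.001
```

Call:
{"api": "servo_tool", "payload": {"steps": [[0,0,1,0,0,0,0.2],[0,0,1,0,0,0,1],[0,0,1,0,0,0,1],[0,0,1,0,0,0,1],[0,0,1,0,0,0,1],[0,0,1,0,0,0,1]], "newtons": 40}}

```text
time: 9.18
ee_pos: [602.8, 90.6, 246.8]
tool_rot: [-3.141, 0.01, 2.681]
contact_force: [-1.1, -0.1, 11.1]
width: 0.529
```

```bash
python3 - <<'E'
from h import *
st=get_state();print(st["time"],st["ee_pos"],st["width"],st["contact_force"],st["moment"])
ims=[]
for n in ["wrist","scene"]:
    s=snapshot(n);im=s["image"]
    ims.append(cv2.resize(im[100:400,170:470] if n=="wrist" else im[130:250,250:370],(400,400),interpolation=cv2.INTER_CUBIC))
cv2.imwrite("pics/g.png",cv2.cvtColor(np.hstack(ims),cv2.COLOR_RGB2BGR))
E
```

```text
9.175 [602.83845699  90.64541724 246.79345696] 0.5290173354073203 [-1.07103733 -0.11960796 11.12301797] [0.09155465 0.12855203 0.03772446]
```

View pics/g.png

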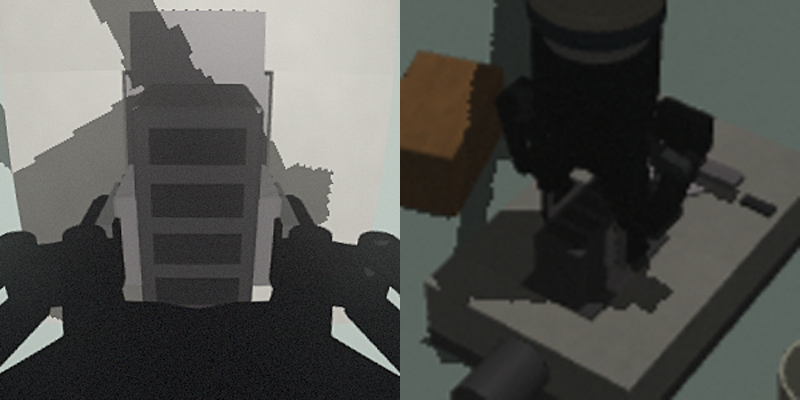

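The pads bear on both catches symmetrically. I'll lift a little first and watch the force.

Call:
{"api": "servo_tool", "payload": {"steps": [[0,0,0,0,0,0,1],[0,0,3,0,0,0,1],[0,0,7,0,0,0,1],[0,0,11,0,0,0,1],[0,0,15,0,0,0,1],[0,0,15,0,0,0,1]], "newtons": 50}}

```text
time: 10.02
ee_pos: [603.0, 90.7, 262.3]
tool_rot: [3.141, 0.01, 2.681]
contact_force: [-0.4, 0.6, -2.5]
width: 0.517
```

Call:
{"api": "servo_tool", "payload": {"steps": [[0,0,15,0,0,0,1],[0,0,30,0,0,0,1],[0,0,50,0,0,0,1],[0,0,70,0,0,0,1],[0,0,90,0,0,0,1],[0,0,110,0,0,0,1],[0,0,125,0,0,0,1],[0,0,130,0,0,0,1],[0,0,130,0,0,0,1],[0,0,130,0,0,0,1]]}}

```text
time: 11.28
ee_pos: [603.0, 90.7, 391.1]
tool_rot: [-3.141, 0.009, 2.681]
contact_force: [0.7, 0.6, -2.0]
width: 0.516
```

Call:
{"api": "servo_tool", "payload": {"steps": [[0,0,0,0,0,0,1],[0,0,0,0,0,0,1],[0,0,0,0,0,0,1],[0,0,0,0,0,0,1]]}}

```text
time: 11.78
ee_pos: [603.0, 90.7, 391.1]
tool_rot: [-3.141, 0.009, 2.681]
contact_force: [-0.2, 0.2, -2.1]
width: 0.517
```

```bash
python3 - <<'E'
from h import *
st=get_state();print(st["time"],st["ee_pos"],st["tool_rot"],st["width"],st["contact_force"],st["moment"],st["joint_velocities"])
ims=[]
for n in ["top","scene"]:
    s=snapshot(n);im=s["image"]
    ims.append(cv2.resize(im[120:320,200:400] if n=="top" else im[80:280,230:430],(400,400),interpolation=cv2.INTER_CUBIC))
cv2.imwrite("pics/e.png",cv2.cvtColor(np.hstack(ims),cv2.COLOR_RGB2BGR))
E
```

```text
11.775 [602.95696159  90.65806312 391.14601651] [-3.14075757  0.00883437  2.68139817] 0.5171569095300612 [-0.18489157  0.21693155 -2.07157445] [ 0.01180606 -0.0016038   0.03047801] [-6.64121823e-04  6.26056946e-04 -1.94575793e-03 -3.88660255e-05
 -1.25814733e-03 -3.07277854e-06]
```

View pics/e.png

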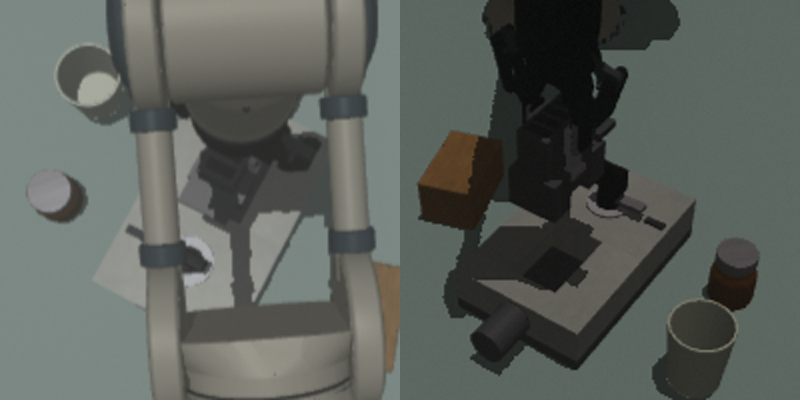

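The scene crop shows the cassette upright in the jaws, well above the empty well at (550,265). The lobe still points at the mark and the bystanders haven't moved. Handing in.

```bash
python3 -c "from rig import *; print(finish_job())"
```

```text
the job is handed in; nothing more can be done
None
```

The job is handed in at about 12 s of the 48 s allowed. I turned the latch first, then squeezed the two catches and lifted the cassette straight up out of its well.

- **Latch:** after the quarter turn the tool's yaw puts it at about 1.57 rad. In the pictures before and after the lift, the lobe points at the raised mark.
- **Cassette:** it is held still and upright, with about 0.01 rad of tilt. I lifted it about 144 mm, so its underside should be about 10 cm above the housing's top. The measured load of 2.1 N is a little under the 2.5 N expected for 0.25 kg.
- **Bystanders:** the cup and jar stand where they were. The carton also looks unmoved, though it is partly hidden in the top view.
- **Disagreements:**
    - The gripper opening read 0.52, which is about 44 mm if the scale is linear, against the 50 mm expected with both catches at their stops. I put this down to the scale not being linear; the noses came free without resistance.
    - Closing on the catches pushed the tool up by about 5 mm, with 11 N of force. That was gone once the cassette was lifted.
    - The top camera placed things about 3 mm too low in y, which I corrected from the wrist view and the position measured when gripping the latch.

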